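# Cock the sprung stamper, load a kit carton and trip it

## Task

Stamp the kit carton: lift the stamper's sprung arm up and back by its steel bail until the catch holds it, and let go of it. Then bring the carton from its clear stand and lower it upright, centred, right down onto the floor of the stamper's nest before letting go (stand and nest leave different sides free, so put it down on the bench on the way and take it the other way round). Last, press the red key so that the arm snaps down on the carton; leave the carton there under the stamp, and do not disturb the other things.

Things in the scene. Friction and masses are not known exactly. Their poses are not given: they have to be found in the camera images.
- stamper: Stamper, fixed; base plate 12 mm thick, x -43..135, y -47..47 mm, lobe under key to y 123. Origin: bench level below nest centre; x from nest to hinge, y towards red key. Nest: between two aluminium walls along y, inner faces x +-28, 5 mm thick, 70 long, flared tops 72 high; open at both y ends, so only fingers at the carton's narrow ends fit. Grey cheeks behind (x 64..116, y +-24) 118 high.
- nest (a point): Centre of the nest's floor, 12 mm above the bench; axes as the stamper's. The carton is home when its origin is here, its long (y) side along the stamper's y, either way round.
- stamper_hinge (a point): Centre of the arm's hinge axis, at stamper x +90, y 0, z 97 mm; the axis runs along the stamper's y.
- stamp_arm (a joint): Blue arm, rad: -0.10 at rest, nest empty (about level, towards stamper -x); -0.02 lying on a carton; grows as it swings up and back. Spring closes it, damped: 3 N at the bail when down, 4.5 N when cocked. Sear catches past about 1.75 (swing to 1.85..1.9; stop at 1.98); let back, it rests near 1.74. From about 1.3 its tail pushes sear and red key down 7 mm, adding 1 or 2 N.
- bail (a point): Middle of the arm's steel bail: round bar 10 mm thick, 62 mm long along stamper y, its ends joined to two 8 mm rods (54 mm free between) running 50 mm back to the stamp head. 168 mm from the hinge axis: at angle q it is at stamper x = 90 - 168 cos q, z = 97 + 168 sin q mm. Pinch it from above, between the rods, fingers before and behind it; it can turn in the grip.
- sole (a point): Centre of the underside of the black stamp head (32 x 38 mm), 90 mm from the hinge along the arm and 30 mm below its centre line.
- trigger_key (a joint): Travel of the red key, m: 0 up, 0.011 fully down. Spring 3.2 N at the top, 5.2 N at the bottom, plus up to 2 N friction while the arm is cocked. The cocked arm is released at about 0.007 to 0.009: press the key fully down.
- key_top (a point): Centre of the top of the red key (26 x 26 mm), at stamper x +90, y +105, z 62 mm when up; press straight down. The black housing round it is 46 mm high.
- carton: White kit carton with a green band, rigid, 49 (its x) x 68 (its y) x 53 mm high, about 70 g. Origin: centre of its underside; z up.
- carton_stand: Fixed stand: grey foot 70 x 90 x 6 mm with two clear cheeks along x, 50 long, up to 70 mm high, 2 to 4 mm off the carton's narrow (+-y) ends, so there it can be taken only by its broad (+-x) sides. Origin: bench level below its centre. The carton stands on the foot, 6 mm up, within 2 mm of the centre, axes parallel.
- bottle_black: Bystander: taller white bottle with black cap, 42 mm across, 135 high; origin under its centre.
- dropper: Bystander: small white dropper bottle, 29 mm across, 78 high; origin under its centre.
- vial_black: Bystander: white vial with black cap, 38 mm across, 105 high; origin under its centre.
- usb_box: Bystander: pale flat box, 55 x 70 x 19 mm; origin under its centre.
- vial_red: Bystander: white vial with red cap, 32 mm across, 100 high; origin under its centre.
- pencil: Bystander: grey pencil, 7 x 104 x 8 mm, along its y; origin under its middle.
There are look-alikes about, which are no part of the job. Leave any blue look-alike of the carton alone.

How it is judged:
On the way, in this order (a step that is already met when the one before it is completed fails the run):
1. the arm stands cocked on its sear (over 1.65 rad) with the hand off the stamper (value of joint stamp_arm above 1.65 rad and contact force between the fingers and stamper below 0.2 N), for 0.3 s.
2. the carton stands on the nest's floor, still in the fingers, under the cocked arm (x of carton in the frame of nest between -0.007 and 0.007 m and y of carton in the frame of nest between -0.015 and 0.015 m and z of carton in the frame of nest between -0.004 and 0.004 m and angle between the y axis of carton and the y axis of stamper, either way round below 0.15 rad and angle between carton's own z axis and vertical below 0.08 rad and value of joint stamp_arm above 1.65 rad and contact force between the fingers and carton above 1 N), for 0.05 s.
3. the red key is pressed by the fingers, the carton released in the nest (x of carton in the frame of nest between -0.007 and 0.007 m and y of carton in the frame of nest between -0.015 and 0.015 m and z of carton in the frame of nest between -0.004 and 0.004 m and angle between the y axis of carton and the y axis of stamper, either way round below 0.15 rad and angle between carton's own z axis and vertical below 0.08 rad and value of joint trigger_key above 0.004 m and contact force between the fingers and stamper above 1 N and contact force between the fingers and carton below 0.2 N).
At the end, for the whole second after the job is handed in: The carton stands upright on the nest's floor (origin within 7 mm across and 15 mm along the nest and 4 mm in height, long side along the nest within 0.15 rad), at rest, the stamp arm lies down on it (-0.06 to 0.02 rad) and the red key is up again (x of carton in the frame of nest between -0.007 and 0.007 m and y of carton in the frame of nest between -0.015 and 0.015 m and z of carton in the frame of nest between -0.004 and 0.004 m and angle between the y axis of carton and the y axis of stamper, either way round below 0.15 rad and angle between carton's own z axis and vertical below 0.08 rad and value of joint stamp_arm between -0.06 and 0.02 rad and velocity of joint stamp_arm between -0.05 and 0.05 rad/s and value of joint trigger_key below 0.002 m and linear speed of carton below 0.01 m/s); the robot touches nothing.
It fails at once if a bystander is moved by more than 30 mm (distance of any of bottle_black, dropper, vial_black, usb_box, vial_red, pencil from where it was at the start of the episode above 0.03 m).
It also fails if it takes over 72 s, if anything falls off the work surface, if the arm or the gripper's body presses on something with over 40 N, if the wrist force passes 120 N, or if a joint passes its speed limit or range.

## Robot

A 6-joint arm with a two-finger parallel gripper is mounted at the origin on a cart in front of the work surface, level with it; the furniture and walls round the work are solid. World frame = base frame: x ahead of the robot, y to its left, z up, the work surface at z = 0. Lengths are in m, angles in rad, forces in N, time in s.
With the tool pointing down it reaches from about 0.3 to 0.875 m from the base axis. Payload 6.4 kg.
Tool frame: the origin (TCP) lies between the finger pads; the fingertips stand ctrl.tip_extent ahead of it and the grasp point (between the pads) is the TCP (ctrl.tip_extent is the distance from the TCP to the fingertips, in m); z points along the fingers, y is the line along which they close (so a half turn about z gives the same grasp; the last joint's range is limited). The gripper opens to 85 mm and grips with 20 to 120 N. Pads are 22 mm wide; open, the fingers measure 114 mm over their backs; the gripper's body (76 mm by 85 mm) begins 54 mm behind the grasp point. The pads swing forward as they close: fully open they stand 13 mm farther back than shut.
Start: joints at [-1.489, 0.181, 1.607, -0, 1.354, -0.206], TCP at [0.163, -0.551, 0.212] pointing down, gripper open.
Joint ranges: [-2.99, 2.99], [-0.89, 2.07], [0.3, 2.58], [-1.14, 4.28], [0, 2.63], [-3.12, 3.12]. Speed limits (rad/s): [2.57, 2.57, 3.01, 3.14, 3.14, 3.14].

## Interface

Orientations are given as a unit quaternion [w, x, y, z].
In Python, from bench import ctrl gives the robot as it stands.
- The arm moves only by the tool send_rows, never from a script. Its arguments are lists of equal length, an entry for each row: "dr": the turn, a rotation vector about the tool's x, y, z in units of 6 degrees (1.0 is 6 degrees), a list of three; "xyz": the shift along the tool's x, y, z in cm, a list of three; "jaw": the opening in per cent of the stroke, from 0 (shut) to 100 (fully open). In form: {"dr": [[wx, wy, wz], ...], "xyz": [[dx, dy, dz], ...], "jaw": [jaw, ...]}. A call has exactly 8 rows; each row is the pose to reach, as a shift and turn from the pose commanded when the call began, along the tool's axes at that moment; what a row does not reach only later rows make up. A row lasts 1/8 s, in which the tool goes at most 62.5 mm and 10.7 degrees, less where a joint would pass 70% of its speed; a pose out of reach is approached as far as the arm can. A call with a gripper value outside its range is refused whole. The fingers move at their own pace and stop on an object; the grip force is fixed at half the most. Time passes only in rows, so rows that repeat a pose let the fingers close, or fill a call up. It gives the time, the measured TCP pose, the force, the opening and the grip force at its end, in the units of the state.
- ctrl.get_obs(): the state, without advancing time (a new reading comes with each control period).
- ctrl.camera(name): name is "side" or "top" or "wrist"; returns the picture (400x640x3 uint8, red, green, blue); there is no depth.
- ctrl.calibration(name): a dict with "camera_matrix" (3x3 intrinsics, pixels), "D" ([k1, k2, p1, p2, k3] as OpenCV has them; the pictures are not rectified), "world_from_camera" (4x4, takes a point from camera to world coordinates). Camera axes: x right, y up, looking along -z (the intrinsics and any distortion apply to the point x, -y, -z); pixel columns grow to the right and rows downward; lengths in m; the calibration is good to about 2 mm. A picture is of the moment at which its call begins: read the wrist's pose just before it. calibration takes no time and is no camera call; for the wrist camera it gives the pose at the moment of the call.
- ctrl.hand_in(): hands the job in; it is judged then, once.
The state is a dict: "time_s": time; "q": joint angles; "dq": joint speeds; "joint_efforts": joint torques, N m; "eef_pos": TCP position; "eef_rot": TCP orientation; "wrist_force": force on the tool from outside, world axes, zero at the start; "torque": the same for the moment, N m; "opening": opening from 0.0 (shut) to 1.0 (fully open); "grasp_force": force on a finger pad.
Only numpy, scipy, OpenCV 4.12 (cv2) and the standard library are available. Lean on these libraries where they do the work, as an engineer would, in place of code of your own. Each camera call takes 0.05 s, during which the arm holds its last target. There are 200 camera calls.

## Working session

There is one attempt and no reset: what is moved stays moved. The work goes in short steps, Python scripts to look and compute and a tool call to move; the robot and the scene stay as the last step left them, time stands still between calls to the robot, and variables do not carry over. Pictures are saved under pics/ and viewed, at most 10 in all, crops included, and the job is handed in when it is done.

Besides the shell and the picture viewer there is one more tool, called after "Emit:" in YAML: its name, and indented under it one key for each argument. send_rows: Moves the arm, as the interface text tells. Its arguments: {"type":"object","properties":{"dr":{"type":"array","items":{"type":"array","items":{"type":"number"}}},"xyz":{"type":"array","items":{"type":"array","items":{"type":"number"}}},"jaw":{"type":"array","items":{"type":"number"}}},"required":["dr","xyz","jaw"]}

```bash
ls; mkdir -p pics
python3 - <<'E'
from bench import ctrl
import cv2,numpy as np
np.set_printoptions(precision=4,suppress=True)
ims=[ctrl.camera(n) for n in("top","side")]
for n,i in zip(("top","side"),ims):
    cv2.imwrite(f"pics/{n}0.png",i[:,:,::-1]); c=ctrl.calibration(n); print(n,c["camera_matrix"],c["D"],c["world_from_camera"])
print(ctrl.tip_extent); print(ctrl.get_obs())
E
```

```text
pics
top [[423.6019   0.     321.602 ]
 [  0.     423.6019 191.4155]
 [  0.       0.       1.    ]] [-0.0076  0.      0.      0.      0.    ] [[-0.0261  0.9838 -0.1772  0.3415]
 [-0.9997 -0.0252  0.0076  0.0074]
 [ 0.003   0.1773  0.9842  1.4184]
 [ 0.      0.      0.      1.    ]]
side [[477.9676   0.     317.9045]
 [  0.     477.9676 202.0428]
 [  0.       0.       1.    ]] [-0.0699  0.      0.      0.      0.    ] [[-0.3789  0.5232 -0.7633 -0.661 ]
 [-0.9254 -0.2171  0.3105  0.5289]
 [-0.0032  0.8241  0.5665  1.0247]
 [ 0.      0.      0.      1.    ]]
0.019
{'time_s': 0.1, 'q': array([-1.4893,  0.1814,  1.6079, -0.    ,  1.3538, -0.2063]), 'dq': array([ 0.0004, -0.0025, -0.0034,  0.    , -0.0009, -0.0011]), 'joint_efforts': array([  0.0004, -44.5877, -35.2237,  -0.0002,   0.0042,  -0.    ]), 'eef_pos': array([ 0.1632, -0.5508,  0.211 ]), 'eef_rot': array([-0.0008,  0.9897,  0.1434,  0.    ]), 'wrist_force': array([-0.4925,  0.2656,  0.3648]), 'torque': array([0.0134, 0.0158, 0.0201]), 'grasp_force': 0.0, 'opening': 1.0000861246689536}
```

View pics/top0.png

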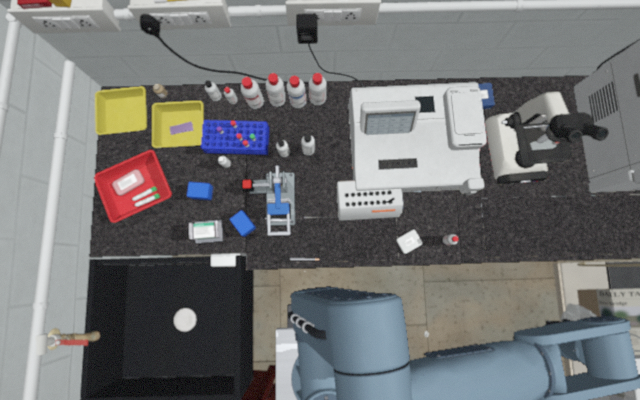

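View pics/side0.png

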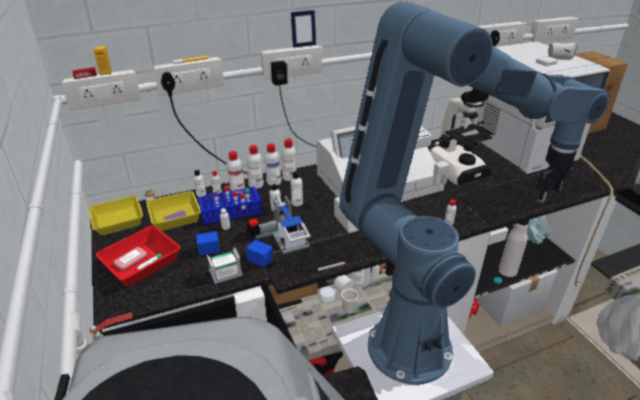

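Top view: stamper at about (279,205), with its key at (248,184). The white/green carton in its stand is at (206,231). The look-alikes are the blue boxes at (200,191) and (242,223), the white box in the red tray at (128,181), and the pale USB box at (409,241). By its description, the carton is the one at (206,231). One close crop will check this.

```bash
cat > h.py <<'E'
from bench import ctrl
import cv2,numpy as np
np.set_printoptions(precision=4,suppress=True)
def ray(n,uv,c=None):
    c=c or ctrl.calibration(n); T=np.array(c["world_from_camera"])
    p=cv2.undistortPoints(np.array(uv,float).reshape(-1,1,2),np.array(c["camera_matrix"]),np.array(c["D"])).reshape(-1,2)
    d=np.c_[p[:,0],-p[:,1],-np.ones(len(p))]@T[:3,:3].T
    return T[:3,3],d
def onz(n,uv,z,c=None):
    o,d=ray(n,uv,c); return o+d*((z-o[2])/d[:,2])[:,None]
def pix(n,P,c=None):
    c=c or ctrl.calibration(n); T=np.linalg.inv(np.array(c["world_from_camera"])); P=np.atleast_2d(P)
    q=P@T[:3,:3].T+T[:3,3]; q=q*[1,-1,-1]
    return cv2.projectPoints(q,np.zeros(3),np.zeros(3),np.array(c["camera_matrix"]),np.array(c["D"]))[0].reshape(-1,2)
E
python3 - <<'E'
from h import *
t=cv2.imread("pics/top0.png");s=cv2.imread("pics/side0.png")
a=cv2.resize(t[160:260,180:310],None,fx=6,fy=6,interpolation=cv2.INTER_CUBIC)[:,:780]
cv2.imwrite("pics/crop1.png",a)
print(onz("top",[[248,184],[206,231],[279,225],[279,190],[304,260],[224,161]],0.05))
E
```

```text
[[0.6188 0.2384 0.05  ]
 [0.4676 0.3732 0.05  ]
 [0.4809 0.1376 0.05  ]
 [0.5961 0.1366 0.05  ]
 [0.367  0.0588 0.05  ]
 [0.6988 0.3186 0.05  ]]
```

View pics/crop1.png

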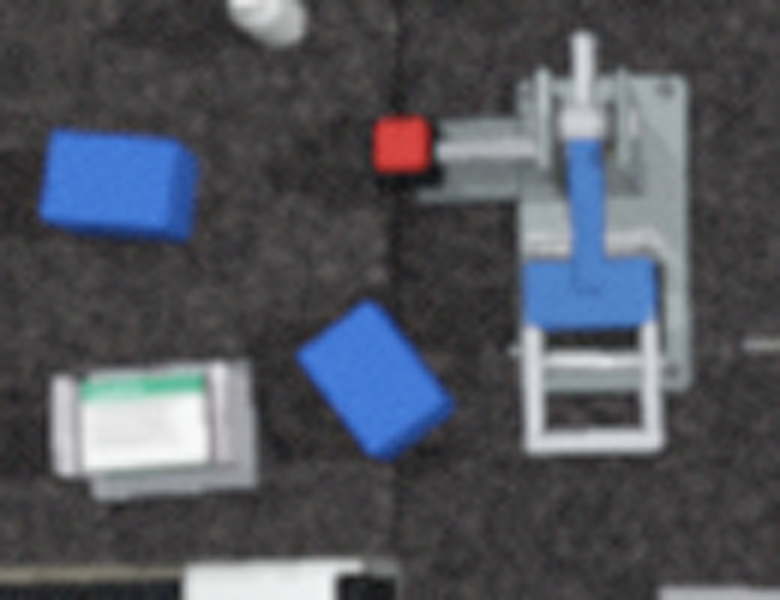

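The crop confirms the carton: white top with a green band, in a stand with clear cheeks, at about (204,231). The bail is at (279,233) and the red key at (247,184). Next I'll measure the poses.

```bash
cat >> h.py <<'E'
def blob(m,near):
    m=cv2.morphologyEx(m.astype(np.uint8),cv2.MORPH_OPEN,np.ones((2,2)))
    n,l,st,c=cv2.connectedComponentsWithStats(m); i=1+np.argmin(np.linalg.norm(c[1:]-near,axis=1)); return l==i,c[i],st[i]
def fit2(local,world):  # 2D rigid fit, local->world
    a=np.array(local,float);b=np.array(world,float)[:,:2];a0=a-a.mean(0);b0=b-b.mean(0)
    th=np.arctan2((a0[:,0]*b0[:,1]-a0[:,1]*b0[:,0]).sum(),(a0*b0).sum())
    R=np.array([[np.cos(th),-np.sin(th)],[np.sin(th),np.cos(th)]]);t=b.mean(0)-R@a.mean(0)
    return th,t,np.linalg.norm(b-(a@R.T+t),axis=1)
E
python3 - <<'E'
from h import *
im=ctrl.camera("top");hsv=cv2.cvtColor(im,cv2.COLOR_RGB2HSV)
red=((hsv[...,0]<8)|(hsv[...,0]>172))&(hsv[...,1]>150)&(hsv[...,2]>90)
_,k,st=blob(red,[247,184]);print("key px",k,st)
K=onz("top",[k],.062)[0]
# crop picks: bail ends (outer, mid-bar)
B=onz("top",np.array([[532,441],[656,440]])/6+[180-.4,160-.4],.080)
hc=onz("top",np.array([[583,127]])/6+[180-.4,160-.4],.11)
print("K",K,"B",B,"len",np.linalg.norm(B[1]-B[0]),"hingecap",hc)
b=B.mean(0);print(np.linalg.norm(b-K)," expected",np.hypot(167,105))
print("stamper",fit2([[-77,0],[90,105]]@np.eye(2)*.001,[b,K]))
C=onz("top",np.array([[82,378],[208,374],[210,465],[82,472]])/6+[179.6,159.6],.059)
print("carton",C,C.mean(0),[np.linalg.norm(C[i]-C[i-1]) for i in range(4)])
for n in ("wrist",):
    T=ctrl.calibration(n)["world_from_camera"];o=ctrl.get_obs();q=o["eef_rot"]
    from scipy.spatial.transform import Rotation as R
    r=R.from_quat(q[[1,2,3,0]]);print("tool R",r.as_matrix());print("cam in tool",r.inv().as_matrix()@(T[:3,3]-o["eef_pos"]),r.inv().as_matrix()@T[:3,:3],ctrl.calibration(n)["camera_matrix"])
E
```

```text
key px [247.4253 184.7471] [243 180  10  10  87]
K [0.6139 0.2383 0.062 ] B [[0.4531 0.1688 0.08  ]
 [0.452  0.1036 0.08  ]] len 0.06516988273969469 hingecap [[0.6147 0.1377 0.11  ]]
0.1917737066750503  expected 197.2663174492797
stamper (np.float64(0.0028916635744388693), array([0.5269, 0.1347]), array([0.0032, 0.0032]))
carton [[0.4948 0.4124 0.059 ]
 [0.4952 0.3449 0.059 ]
 [0.4465 0.3429 0.059 ]
 [0.4445 0.411  0.059 ]] [0.4703 0.3778 0.059 ] [np.float64(0.0502974755032639), np.float64(0.06752992135397187), np.float64(0.04876421615622172), np.float64(0.06815696728465714)]
tool R [[ 0.9589  0.2838 -0.0001]
 [ 0.2838 -0.9589  0.0013]
 [ 0.0003 -0.0012 -1.    ]]
cam in tool [ 0.0772 -0.0004 -0.1623] [[ 0.0003  0.9525  0.3047]
 [ 1.     -0.0003  0.0001]
 [ 0.0002  0.3047 -0.9525]] [[286.0269   0.     320.3306]
 [  0.     286.0269 193.2425]
 [  0.       0.       1.    ]]
```

Emit:
send_rows:
  dr:
    - [0,0,-1.5]
    - [0,0,-3]
    - [0,0,-4.5]
    - [0,0,-6]
    - [0,0,-7.5]
    - [0,0,-9]
    - [0,0,-10.5]
    - [0,0,-12.2]
  xyz:
    - [3,-4,-4]
    - [7,-8,-4]
    - [11,-13,-4]
    - [15,-18,-4]
    - [19,-22,-4]
    - [23,-27,-4]
    - [27,-32,-4]
    - [31,-36,-4]
  jaw: [100,100,100,100,100,100,100,100]

```text
time_s: 1.15
eef_pos: [0.3585, -0.1162, 0.2519]
eef_rot: [0.001, 0.707, 0.707, 0.0]
wrist_force: [1.0, -0.7, 0.4]
opening: 1.0
grasp_force: 0.0
```

Emit:
send_rows:
  dr:
    - [0,0,0]
    - [0,0,0]
    - [0,0,0]
    - [0,0,0]
    - [0,0,0]
    - [0,0,0]
    - [0,0,0]
    - [0,0,0]
  xyz:
    - [5,2,0]
    - [10,4,0]
    - [15,6.5,0]
    - [20,9,0]
    - [23,10,0]
    - [25,11,0]
    - [25,11,0]
    - [25,11,0]
  jaw: [100,100,100,100,100,100,100,100]

```text
time_s: 2.15
eef_pos: [0.4692, 0.1308, 0.2515]
eef_rot: [-0.0, 0.709, 0.705, -0.0]
wrist_force: [-0.0, 0.5, -0.8]
opening: 0.996
grasp_force: 0.0
```

Run:
```python
from h import *
o=ctrl.get_obs();c=ctrl.calibration("wrist");im=ctrl.camera("wrist")
cv2.imwrite("pics/w1.png",im[:,:,::-1]);np.savez("w1.npz",T=c["world_from_camera"])
print(o["eef_pos"],o["eef_rot"],c["D"])
print(pix("wrist",[[.452,.136,.08],[.614,.238,.062],[.47,.378,.059]],c))
```

```text
[0.4692 0.1308 0.2515] [-0.0001  0.709   0.7052 -0.0004] [-0.0423  0.      0.      0.      0.    ]
[[306.6894 166.2232]
 [445.8414  76.1558]
 [320.8654 -65.4646]]
```

View pics/w1.png

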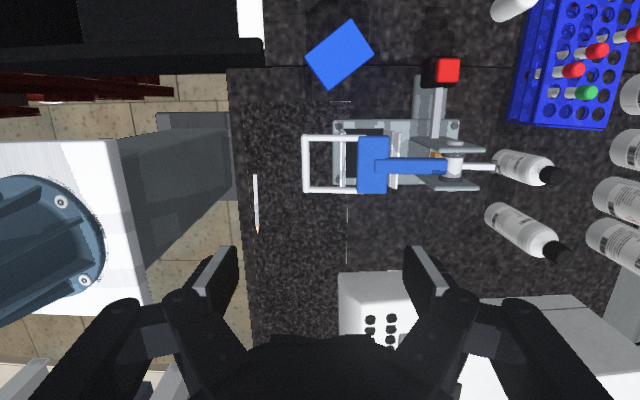

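The wrist view shows the bail at (306,164), key at (447,70), pencil at (256,204), and the rack corner at (340,272). Next I'll refine these.

Run:
```python
from h import *
im=cv2.imread("pics/w1.png")[:,:,::-1].copy();c=dict(ctrl.calibration("wrist"));c["world_from_camera"]=np.load("w1.npz")["T"]
hsv=cv2.cvtColor(im,cv2.COLOR_RGB2HSV)
red=((hsv[...,0]<8)|(hsv[...,0]>172))&(hsv[...,1]>150)&(hsv[...,2]>60)
m,k,st=blob(red,[447,70]);print("key",k,st, "V rows",[int(np.median(hsv[...,2][r][m[r]])) for r in range(st[1],st[1]+st[3])],"cols",[int(np.median(hsv[...,2][:,x][m[:,x]])) for x in range(st[0],st[0]+st[2])])
mt=m&(hsv[...,2]>200);ys,xs=np.nonzero(mt);print("bright",xs.min(),xs.max(),ys.min(),ys.max(),xs.mean(),ys.mean())
K=onz("wrist",[[xs.mean(),ys.mean()]],.062,c)[0]
g=im.mean(2)
br=(g[140:190,296:318]>150);ys2,xs2=np.nonzero(g[146:184,298:316]>150);print("bail x",xs2.mean()+298,xs2.min()+298,xs2.max()+298)
col=g[:,306];r=np.nonzero(col[120:210]>140)[0]+120;print("bail rows",r.min(),r.max())
b=onz("wrist",[[xs2.mean()+298,(r.min()+r.max())/2]],.082,c)[0]
print("K",K,"b",b,np.linalg.norm(K[:2]-b[:2]));print(fit2(np.array([[-77,0],[90,105]])*.001,[b,K]))
print("pencil/rack/edge/box",onz("wrist",[[255,175],[257,232],[340,272],[235,150],[235,300],[340,85],[305,53]],0,c))
```

```text
key [448.2326  70.9779] [436  59  26  25 589] V rows [194, 229, 235, 235, 236, 236, 236, 236, 235, 235, 236, 235, 236, 236, 236, 235, 236, 236, 235, 236, 234, 230, 208, 124, 34] cols [102, 117, 178, 208, 228, 235, 236, 236, 236, 236, 236, 236, 236, 236, 236, 235, 235, 235, 235, 235, 235, 234, 223, 135, 58, 37]
bright 438 459 60 81 448.44803695150114 70.37413394919169
bail x 305.4141414141414 301 309
bail rows 134 192
K [0.6163 0.2443 0.062 ] b [0.4507 0.1403 0.082 ] 0.19559857686488036
(np.float64(-0.0007812531462101425), array([0.527 , 0.1398]), array([0.0008, 0.0008]))
pencil/rack/edge/box [[ 0.3705  0.1056  0.    ]
 [ 0.3666  0.0122  0.    ]
 [ 0.5    -0.0618  0.    ]
 [ 0.3439  0.1433  0.    ]
 [ 0.3179 -0.1183  0.    ]
 [ 0.4954  0.2313  0.    ]
 [ 0.4485  0.2718  0.    ]]
```

Emit:
send_rows:
  dr:
    - [0,0,0]
    - [0,0,0]
    - [0,0,0]
    - [0,0,0]
    - [0,0,0]
    - [0,0,0]
    - [0,0,0]
    - [0,0,0]
  xyz:
    - [0.4,-1,3]
    - [0.8,-1.9,6]
    - [0.8,-1.9,9]
    - [0.8,-1.9,11]
    - [0.8,-1.9,11]
    - [0.8,-1.9,11]
    - [0.8,-1.9,11]
    - [0.8,-1.9,11]
  jaw: [100,40,40,40,40,40,40,40]

```text
time_s: 3.2
eef_pos: [0.4512, 0.1393, 0.1426]
eef_rot: [0.001, 0.709, 0.705, 0.001]
wrist_force: [-0.5, -0.4, -0.3]
opening: 0.4
grasp_force: 0.0
```

Run:
```python
from h import *
o=ctrl.get_obs();c=ctrl.calibration("wrist");im=ctrl.camera("wrist")
cv2.imwrite("pics/w2.png",im[:,:,::-1]);np.savez("w2.npz",T=c["world_from_camera"])
print(o["eef_pos"],o["eef_rot"],o["opening"])
print(pix("wrist",[[.450,.139,.08],[.616,.243,.062],[.47,.378,.059]],c))
```

```text
[0.4512 0.1393 0.1426] [0.0005 0.709  0.7052 0.0005] 0.40038906583983896
[[ 319.7206  200.7375]
 [ 524.7024   70.3309]
 [ 346.6252 -135.6959]]
```

View pics/w2.png

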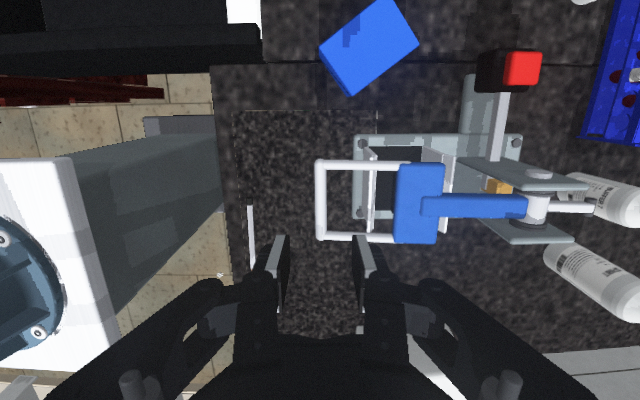

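The bail bar is at (320,200), where I predicted it. The key is at (523,69). Now to descend and pinch.

Emit:
send_rows:
  dr:
    - [0,0,0]
    - [0,0,0]
    - [0,0,0]
    - [0,0,0]
    - [0,0,0]
    - [0,0,0]
    - [0,0,0]
    - [0,0,0]
  xyz:
    - [0,-0.1,2]
    - [0,-0.1,4]
    - [0,-0.1,6.2]
    - [0,-0.1,6.2]
    - [0,-0.1,6.2]
    - [0,-0.1,6.2]
    - [0,-0.1,6.2]
    - [0,-0.1,6.2]
  jaw: [40,40,40,40,0,0,0,0]

```text
time_s: 4.25
eef_pos: [0.4499, 0.1394, 0.0802]
eef_rot: [0.0, 0.709, 0.705, 0.0]
wrist_force: [-0.6, -0.5, 0.6]
opening: -0.001
grasp_force: 0.0
```

Run:
```python
from h import *
o=ctrl.get_obs();c=ctrl.calibration("wrist");im=ctrl.camera("wrist");s=ctrl.camera("side")
print(o["eef_pos"],o["opening"],o["grasp_force"],o["wrist_force"])
print(pix("wrist",[[.450,.139,.08]],c),pix("side",[[.450,.139,.08]]))
a=cv2.resize(s[180:270,240:340],(600,540),interpolation=cv2.INTER_CUBIC)
b=cv2.resize(im[100:370,220:420],(400,540))
cv2.imwrite("pics/w3.png",cv2.resize(np.hstack([a,b])[:,:,::-1],(800,432)))
```

```text
[0.4499 0.1394 0.0802] -0.0013098584054476788 0.0 [-0.6176 -0.4982  0.5754]
[[321.7176 233.6709]] [[299.7758 237.7713]]
```

View pics/w3.png

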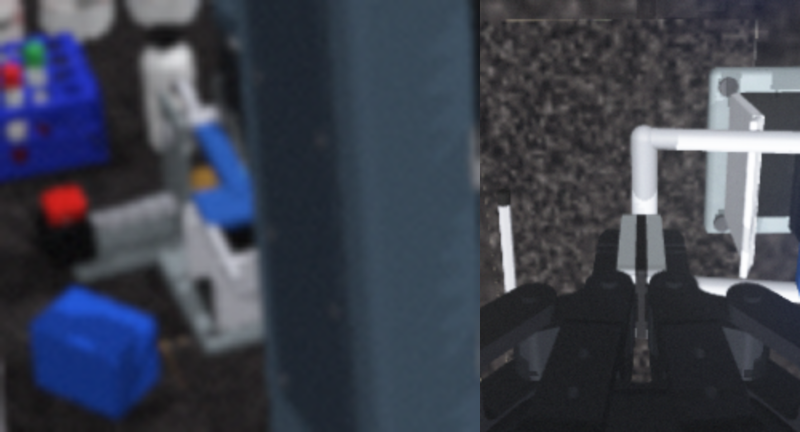

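Run:
```python
from h import *
c=ctrl.calibration("wrist")
A=[];B=[]
c3=dict(c)
for T,uv in ((np.load("w1.npz")["T"],[305.5,138]),(np.load("w2.npz")["T"],[320.5,164.5]),(c["world_from_camera"],[322.5,187.5])):
    cc=dict(c);cc["world_from_camera"]=T;o,d=ray("wrist",[uv],cc);d=d[0]/np.linalg.norm(d[0]);P=np.eye(3)-np.outer(d,d);A.append(P);B.append(P@o)
    print([onz("wrist",[uv],z,cc)[0] for z in(.05,.065,.08)])
A=np.vstack(A);B=np.hstack(B);x=np.linalg.lstsq(A,B,rcond=None)[0];print(x,(A@x-B))
g=ctrl.camera("wrist").mean(2);print("pic col 330 rows",g[170:260:3,322].astype(int))
print(pix("wrist",[[.45,.1504,.061],[.45,.1284,.061],[.45,.1504,.074]],c))
```

```text
[array([0.4497, 0.1657, 0.05  ]), array([0.4505, 0.1675, 0.065 ]), array([0.4513, 0.1693, 0.08  ])]
[array([0.4508, 0.1633, 0.05  ]), array([0.4508, 0.1665, 0.065 ]), array([0.4508, 0.1697, 0.08  ])]
[array([0.4506, 0.1602, 0.05  ]), array([0.4505, 0.1647, 0.065 ]), array([0.4504, 0.1692, 0.08  ])]
[0.4508 0.1692 0.079 ] [-0.0004  0.      0.      0.     -0.0003  0.0001  0.0004  0.0003 -0.0001]
pic col 330 rows [ 53  60  59 183 215 231 225 223 223 221 221 221 222 220 222 222 220 218
 220 252 250 231  37  41  38  39  38  36  35  36]
[[321.7737 206.1106]
 [321.8864 235.639 ]
 [321.8715 213.2502]]
```

The bar triangulates to z=0.079, as expected. The wrist views show the fingertips about 4 cm further back than tip_extent says: the pad gap in pixels gives a tip at tool z of about -0.026. So the fingers closed above the bar. Going 4 cm lower is safe whichever figure is right.

Emit:
send_rows:
  dr:
    - [0,0,0]
    - [0,0,0]
    - [0,0,0]
    - [0,0,0]
    - [0,0,0]
    - [0,0,0]
    - [0,0,0]
    - [0,0,0]
  xyz:
    - [0,0,-1.5]
    - [0,0,-1.5]
    - [0,0,0]
    - [0,0,2]
    - [0,0,4]
    - [0,0,4]
    - [0,0,4]
    - [0,0,4]
  jaw: [40,40,40,40,40,40,0,0]

```text
time_s: 5.4
eef_pos: [0.4513, 0.1394, 0.0407]
eef_rot: [0.001, 0.709, 0.705, 0.001]
wrist_force: [2.8, 0.2, -2.5]
opening: 0.09
grasp_force: 58.3
```

Emit:
send_rows:
  dr:
    - [0,0,0]
    - [0,0,0]
    - [0,0,0]
    - [0,0,0]
    - [0,0,0]
    - [0,0,0]
    - [0,0,0]
    - [0,0,0]
  xyz:
    - [0,0,0]
    - [0,0,0]
    - [0,0,0]
    - [0,0,0]
    - [0,0,0]
    - [0,0,0]
    - [0,0,0]
    - [0,0,0]
  jaw: [0,0,0,0,0,0,0,0]

```text
time_s: 6.4
eef_pos: [0.4512, 0.1393, 0.0406]
eef_rot: [0.001, 0.709, 0.705, 0.001]
wrist_force: [4.9, 0.9, -2.5]
opening: 0.096
grasp_force: 58.4
```

Bail is gripped (opening 0.096, 58 N). Next comes the arc up.

Emit:
send_rows:
  dr:
    - [0,0,0]
    - [0,0,0]
    - [0,0,0]
    - [0,0,0]
    - [0,0,0]
    - [0,0,0]
    - [0,0,0]
    - [0,0,0]
  xyz:
    - [0,-0.1,-2.1]
    - [0,0.1,-4.2]
    - [0,0.55,-6.25]
    - [0,1.25,-8.2]
    - [0,2.2,-10.1]
    - [0,3.35,-11.85]
    - [0,4.7,-13.45]
    - [0,6.3,-14.85]
  jaw: [0,0,0,0,0,0,0,0]

```text
time_s: 7.4
eef_pos: [0.5092, 0.1396, 0.1877]
eef_rot: [-0.003, 0.709, 0.705, -0.003]
wrist_force: [-8.6, 1.9, 0.4]
opening: 0.091
grasp_force: 58.6
```

Emit:
send_rows:
  dr:
    - [0,0,0]
    - [0,0,0]
    - [0,0,0]
    - [0,0,0]
    - [0,0,0]
    - [0,0,0]
    - [0,0,0]
    - [0,0,0]
  xyz:
    - [0,1.65,-1.15]
    - [0,3.4,-2.1]
    - [0,5.3,-2.8]
    - [0,7.25,-3.3]
    - [0,9.25,-3.6]
    - [0,11.25,-3.6]
    - [0,13.3,-3.4]
    - [0,15.2,-2.95]
  jaw: [0,0,0,0,0,0,0,0]

```text
time_s: 8.4
eef_pos: [0.6638, 0.1402, 0.2192]
eef_rot: [-0.002, 0.708, 0.706, 0.0]
wrist_force: [-6.2, 5.2, 7.4]
opening: 0.091
grasp_force: 63.8
```

Emit:
send_rows:
  dr:
    - [0,0,0]
    - [0,0,0]
    - [0,0,0]
    - [0,0,0]
    - [0,0,0]
    - [0,0,0]
    - [0,0,0]
    - [0,0,0]
  xyz:
    - [0,0.5,0.15]
    - [0,0.5,0.15]
    - [0,0,0]
    - [0,-0.8,-0.2]
    - [0,-1.5,-0.35]
    - [0,-1.9,-0.45]
    - [0,-1.9,-0.45]
    - [0,-1.9,-0.45]
  jaw: [0,0,0,0,0,0,0,0]

```text
time_s: 9.4
eef_pos: [0.6455, 0.1401, 0.2233]
eef_rot: [-0.001, 0.709, 0.706, 0.001]
wrist_force: [0.7, 6.5, 2.4]
opening: 0.093
grasp_force: 63.5
```

Emit:
send_rows:
  dr:
    - [0,0,0]
    - [0,0,0]
    - [0,0,0]
    - [0,0,0]
    - [0,0,0]
    - [0,0,0]
    - [0,0,0]
    - [0,0,0]
  xyz:
    - [0,0,0]
    - [0,0,0]
    - [0,0,0]
    - [0,0,-2]
    - [0,0,-5]
    - [0,-2,-8]
    - [0,-5,-8]
    - [0,-8,-8]
  jaw: [40,40,50,50,50,50,60,100]

```text
time_s: 10.4
eef_pos: [0.5655, 0.1386, 0.3046]
eef_rot: [0.001, 0.709, 0.705, 0.001]
wrist_force: [0.2, 0.3, 0.5]
opening: 0.792
grasp_force: 0.0
```

Run:
```python
from h import *
o=ctrl.get_obs();c=ctrl.calibration("wrist");im=ctrl.camera("wrist");t=ctrl.camera("top")
print(o["time_s"],o["eef_pos"],o["eef_rot"],o["wrist_force"])
np.savez("w4.npz",T=c["world_from_camera"]);cv2.imwrite("pics/w4full.png",im[:,:,::-1])
q=np.array([1.74,1.2,.6]);print("bail px by q",pix("wrist",np.c_[.617-.168*np.cos(q),.139+0*q,.097+.168*np.sin(q)],c), "nest walls/ carton px",pix("wrist",[[.499,.139,.072],[.555,.139,.072],[.47,.378,.059]],c))
print(pix("top",[[.6454,.139,.2626]]))
cv2.imwrite("pics/w4.png",cv2.resize(im,(640,400))[:,:,::-1])
```

```text
10.4 [0.5655 0.1386 0.3046] [0.001  0.7091 0.7051 0.001 ] [0.198  0.2979 0.4841]
bail px by q [[425.1832 207.9942]
 [309.3971 204.728 ]
 [233.9412 184.0553]] nest walls/ carton px [[273.0183 160.5286]
 [313.0047 160.2578]
 [241.5293 -32.985 ]]
[[270.7399 159.1084]]
```

View pics/w4.png

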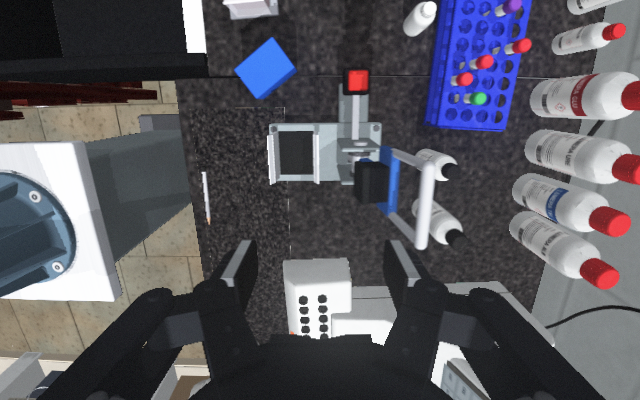

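The arm is cocked: bail at (426,207), nest floor clear between the walls at x = 271 and 317. Next is the carton.

Emit:
send_rows:
  dr:
    - [0,0,0]
    - [0,0,0]
    - [0,0,0]
    - [0,0,0]
    - [0,0,0]
    - [0,0,0]
    - [0,0,0]
    - [0,0,0]
  xyz:
    - [4,-2,0]
    - [8,-4,1]
    - [12,-6,2]
    - [16,-8,4]
    - [19,-9.5,6]
    - [19,-9.5,8]
    - [19,-9.5,8]
    - [19,-9.5,8]
  jaw: [100,100,100,100,100,100,100,100]

```text
time_s: 11.5
eef_pos: [0.4729, 0.3292, 0.2237]
eef_rot: [0.0, 0.709, 0.705, 0.001]
wrist_force: [-0.5, 0.3, 0.6]
opening: 0.999
grasp_force: 0.0
```

Run:
```python
from h import *
o=ctrl.get_obs();c=ctrl.calibration("wrist");im=ctrl.camera("wrist")
print(o["eef_pos"],o["eef_rot"]);np.savez("w5.npz",T=c["world_from_camera"]);cv2.imwrite("pics/w5.png",im[:,:,::-1])
p=pix("wrist",[[.47,.379,.059]],c)[0];print(p)
x,y=p.astype(int);cv2.imwrite("pics/w5c.png",cv2.resize(im[max(y-70,0):y+70,x-90:x+90],None,fx=4,fy=4,interpolation=cv2.INTER_CUBIC)[:,:,::-1]);print(x-90,max(y-70,0))
```

```text
[0.4729 0.3292 0.2237] [0.0004 0.7093 0.7049 0.0008]
[318.0291 128.6772]
228 58
```

View pics/w5c.png

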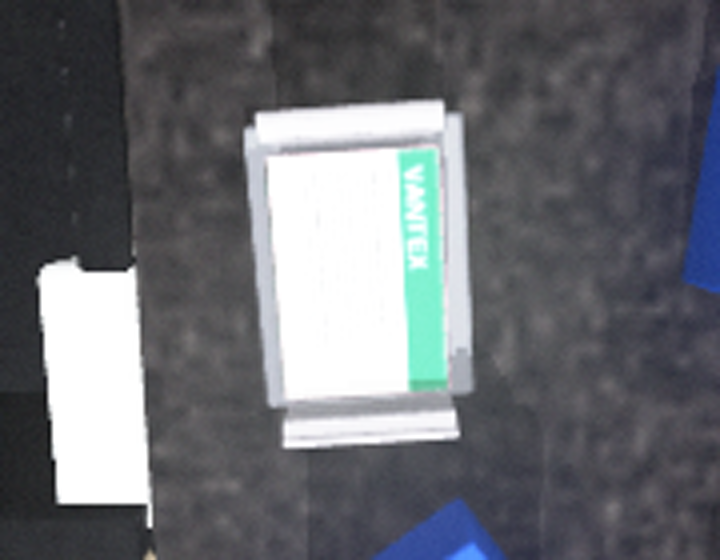

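Run:
```python
from h import *
c=dict(ctrl.calibration("wrist"));c["world_from_camera"]=np.load("w5.npz")["T"]
uv=np.array([[268,155],[437,147],[447,381]])/4+[228-.375,58-.375]
P=onz("wrist",uv,.059,c);print(P,np.linalg.norm(P[1]-P[0]),np.linalg.norm(P[2]-P[1]))
e=(P[1]-P[2])[:2];print("centre",(P[0]+P[2])/2,"yaw of y axis deg from world y",np.degrees(np.arctan2(-e[0],e[1])))
e=(P[1]-P[0])[:2];print(np.degrees(np.arctan2(e[1],e[0])))
F=onz("wrist",np.array([[257,118],[445,103],[283,445],[458,438]])/4+[227.6,57.6],.07,c);print(F,F.mean(0))
```

```text
[[0.4448 0.4138 0.059 ]
 [0.4908 0.4156 0.059 ]
 [0.4943 0.3515 0.059 ]] 0.04599732637551385 0.0641377104352762
centre [0.4696 0.3827 0.059 ] yaw of y axis deg from world y 3.174259596165036
2.231129904695595
[[0.4431 0.4228 0.07  ]
 [0.4921 0.4262 0.07  ]
 [0.4475 0.3355 0.07  ]
 [0.4969 0.3373 0.07  ]] [0.4699 0.3805 0.07  ]
```

Emit:
send_rows:
  dr:
    - [0,0,-0.25]
    - [0,0,-0.5]
    - [0,0,-0.5]
    - [0,0,-0.5]
    - [0,0,-0.5]
    - [0,0,-0.5]
    - [0,0,-0.5]
    - [0,0,-0.5]
  xyz:
    - [3,-0.2,0]
    - [5.2,-0.3,3]
    - [5.2,-0.3,8]
    - [5.2,-0.3,13]
    - [5.2,-0.3,17]
    - [5.2,-0.3,20]
    - [5.2,-0.3,22]
    - [5.2,-0.3,22]
  jaw: [100,100,100,100,100,100,100,100]

```text
time_s: 12.55
eef_pos: [0.4688, 0.3807, 0.0016]
eef_rot: [-0.0, 0.691, 0.723, -0.001]
wrist_force: [1.1, -0.5, -0.0]
opening: 0.999
grasp_force: 0.0
```

Emit:
send_rows:
  dr:
    - [0,0,0]
    - [0,0,0]
    - [0,0,0]
    - [0,0,0]
    - [0,0,0]
    - [0,0,0]
    - [0,0,0]
    - [0,0,0]
  xyz:
    - [0,0,0]
    - [0,0,0]
    - [0,0,0]
    - [0,0,0]
    - [0,0,0]
    - [0,0,0]
    - [0,0,-1]
    - [0,0,-2]
  jaw: [80,60,40,30,30,30,30,30]

```text
time_s: 13.55
eef_pos: [0.4688, 0.3812, 0.0229]
eef_rot: [-0.0, 0.69, 0.724, -0.0]
wrist_force: [0.9, 0.1, -0.5]
opening: 0.553
grasp_force: 61.9
```

Emit:
send_rows:
  dr:
    - [0,0,0]
    - [0,0,0]
    - [0,0,0]
    - [0,0,0.1]
    - [0,0,0.2]
    - [0,0,0.3]
    - [0,0,0.45]
    - [0,0,0.45]
  xyz:
    - [0,0,-4]
    - [0,0,-8]
    - [-4,-0.5,-9]
    - [-9,-1.2,-9]
    - [-14,-1.9,-9]
    - [-19,-2.5,-9]
    - [-24,-3.2,-9]
    - [-29,-3.8,-9]
  jaw: [30,30,30,30,30,30,30,30]

```text
time_s: 14.55
eef_pos: [0.4444, 0.0883, 0.113]
eef_rot: [0.0, 0.707, 0.707, 0.0]
wrist_force: [0.5, -0.3, -0.3]
opening: 0.554
grasp_force: 62.0
```

Emit:
send_rows:
  dr:
    - [0,0,0]
    - [0,0,0]
    - [0,0,0]
    - [0,0,0]
    - [0,0,0]
    - [0,0,0]
    - [0,0,0]
    - [0,0,0]
  xyz:
    - [-4,-0.3,0]
    - [-5.8,-0.4,3]
    - [-5.8,-0.4,7]
    - [-5.8,-0.4,10]
    - [-5.8,-0.4,11.2]
    - [-5.8,-0.4,11.5]
    - [-5.8,-0.4,11.6]
    - [-5.8,-0.4,11.6]
  jaw: [30,30,30,30,30,30,30,30]

```text
time_s: 15.55
eef_pos: [0.4396, 0.0319, -0.0019]
eef_rot: [-0.001, 0.707, 0.707, -0.001]
wrist_force: [-12.6, -1.4, 19.8]
opening: 0.552
grasp_force: 64.2
```

Emit:
send_rows:
  dr:
    - [0,0,0]
    - [0,0,0]
    - [0,0,0]
    - [0,0,0]
    - [0,0,0]
    - [0,0,0]
    - [0,0,-1]
    - [0,0,-2.5]
  xyz:
    - [0,0,-0.1]
    - [0,0,-0.1]
    - [0,0,-0.1]
    - [0,0,-0.1]
    - [0,0,-3]
    - [0,0,-7]
    - [0,0,-11]
    - [0,0,-15]
  jaw: [60,100,100,100,100,100,100,100]

```text
time_s: 16.55
eef_pos: [0.4404, 0.0318, 0.1475]
eef_rot: [-0.0, 0.607, 0.795, -0.0]
wrist_force: [0.3, 0.1, -1.0]
opening: 0.998
grasp_force: 0.0
```

Emit:
send_rows:
  dr:
    - [0,0,-1.5]
    - [0,0,-3]
    - [0,0,-4.5]
    - [0,0,-6]
    - [0,0,-7.5]
    - [0,0,-9]
    - [0,0,-10.5]
    - [0,0,-12.5]
  xyz:
    - [0,0,-1]
    - [0,0,-3]
    - [0,0,-3]
    - [0,0,-3]
    - [0,0,-3]
    - [0,0,-3]
    - [0,0,-3]
    - [0,0,-3]
  jaw: [100,100,100,100,100,100,100,100]

```text
time_s: 17.55
eef_pos: [0.4405, 0.0318, 0.1761]
eef_rot: [-0.0, 0.008, 1.0, 0.0]
wrist_force: [0.8, -0.1, -0.3]
opening: 0.999
grasp_force: 0.0
```

Run:
```python
from h import *
o=ctrl.get_obs();c=ctrl.calibration("wrist");im=ctrl.camera("wrist")
print(o["time_s"],o["eef_pos"],o["eef_rot"],o["q"]);np.savez("w6.npz",T=c["world_from_camera"]);cv2.imwrite("pics/w6.png",im[:,:,::-1])
p=pix("wrist",[[.44,.032,.053],[.527,.139,.012],[.499,.139,.072]],c);print(p)
g=cv2.cvtColor(im,cv2.COLOR_RGB2HSV)
gm=(abs(g[...,0].astype(int)-75)<15)&(g[...,1]>80)&(g[...,2]>80);m,cc,st=blob(gm,p[0]);print("green",cc,st)
wm=(((g[...,1]<40)&(g[...,2]>200))|m);wm=cv2.morphologyEx(wm.astype(np.uint8),cv2.MORPH_CLOSE,np.ones((3,3)));l=cv2.connectedComponents(wm)[1];y,x=int(p[0,1]),int(p[0,0]);mm=(l==l[y,x]).astype(np.uint8)
r=cv2.minAreaRect(cv2.findContours(mm,0,2)[0][0]);b=cv2.boxPoints(r);print(r,b)
P=onz("wrist",b,.053,c);print(P,P.mean(0),[np.linalg.norm(P[i]-P[i-1]) for i in range(4)])
```

```text
17.55 [0.4405 0.0318 0.1761] [-0.0002  0.0081  1.      0.0001] [-0.1979 -0.0907  1.9649  0.      1.2679 -1.7525]
[[320.3176 181.444 ]
 [405.8466 237.9089]
 [424.2517 239.5977]]
green [317.6587 198.3214] [290 193  63  11 504]
((319.04705810546875, 180.19314575195312), (45.482452392578125, 65.16930389404297), 88.40885925292969) [[285.8435 158.3655]
 [350.9877 156.5559]
 [352.2506 202.0208]
 [287.1064 203.8304]]
[[ 0.4153 -0.0024  0.053 ]
 [ 0.4145  0.0633  0.053 ]
 [ 0.4631  0.0654  0.053 ]
 [ 0.464  -0.0036  0.053 ]] [0.4392 0.0307 0.053 ] [np.float64(0.04874106496852487), np.float64(0.06572894594273745), np.float64(0.04863143168142831), np.float64(0.06905525154718657)]
```

Emit:
send_rows:
  dr:
    - [0,0,-0.2]
    - [0,0,-0.2]
    - [0,0,-0.2]
    - [0,0,-0.2]
    - [0,0,-0.2]
    - [0,0,-0.2]
    - [0,0,-0.2]
    - [0,0,-0.2]
  xyz:
    - [0.1,-0.1,2]
    - [0.1,-0.1,6]
    - [0.1,-0.1,10]
    - [0.1,-0.1,13]
    - [0.1,-0.1,15.5]
    - [0.1,-0.1,17]
    - [0.1,-0.1,17.5]
    - [0.1,-0.1,17.5]
  jaw: [100,100,100,100,100,100,100,100]

```text
time_s: 18.6
eef_pos: [0.4399, 0.0307, 0.0016]
eef_rot: [0.0, 0.001, 1.0, -0.0]
wrist_force: [-0.2, 0.4, -0.6]
opening: 1.0
grasp_force: 0.0
```

Emit:
send_rows:
  dr:
    - [0,0,0]
    - [0,0,0]
    - [0,0,0]
    - [0,0,0]
    - [0,0,0]
    - [0,0,0]
    - [0,0,0]
    - [0,0,0]
  xyz:
    - [0,0,0]
    - [0,0,0]
    - [0,0,0]
    - [0,0,0]
    - [0,0,-1]
    - [0,0,-3]
    - [0,0,-7]
    - [0,0,-11]
  jaw: [80,50,50,50,50,50,50,50]

```text
time_s: 19.6
eef_pos: [0.4393, 0.0309, 0.1129]
eef_rot: [-0.0, 0.001, 1.0, 0.0]
wrist_force: [0.9, 0.1, -0.7]
opening: 0.783
grasp_force: 67.2
```

Emit:
send_rows:
  dr:
    - [0,0,0]
    - [0,0,0]
    - [0,0,0]
    - [0,0,0]
    - [0,0,0]
    - [0,0,0]
    - [0,0,0]
    - [0,0,0]
  xyz:
    - [0,3,0]
    - [-2,6,0]
    - [-4.5,9,0]
    - [-7,10.8,0]
    - [-8.9,10.8,0]
    - [-8.9,10.8,0]
    - [-8.9,10.8,0]
    - [-8.9,10.8,0]
  jaw: [50,50,50,50,50,50,50,50]

```text
time_s: 20.6
eef_pos: [0.528, 0.1385, 0.1114]
eef_rot: [-0.0, 0.001, 1.0, 0.0]
wrist_force: [-0.2, -0.5, -1.7]
opening: 0.783
grasp_force: 67.2
```

Run:
```python
from h import *
o=ctrl.get_obs();c=ctrl.calibration("wrist");im=ctrl.camera("wrist")
print(o["eef_pos"],o["eef_rot"],o["wrist_force"],o["opening"])
cv2.imwrite("pics/w7.png",cv2.resize(im[80:340,160:480],(800,650))[:600,:,::-1])
z=o["eef_pos"][2]-.0016
w=[[.499,.104,.072],[.499,.174,.072],[.555,.104,.072],[.555,.174,.072]]
p=pix("wrist",w,c);print("wall px full",p,"crop",(p-[160,80])*2.5)
p=pix("wrist",[[.528-.0245,.139,z+.053],[.528+.0245,.139,z+.053],[.528-.0245,.139,z]],c);print("carton",(p-[160,80])*2.5)
```

```text
[0.528  0.1385 0.1114] [-0.0002  0.0008  1.      0.    ] [-0.2351 -0.5036 -1.7375] 0.7825637441801333
wall px full [[272.4566 174.1358]
 [368.9    174.021 ]
 [276.214  243.4765]
 [365.2646 243.3765]] crop [[281.1414 235.3396]
 [522.2501 235.0526]
 [290.5351 408.6912]
 [513.1616 408.4411]]
carton [[402.3206 387.9312]
 [402.4593 617.0311]
 [401.8865 290.7312]]
```

View pics/w7.png

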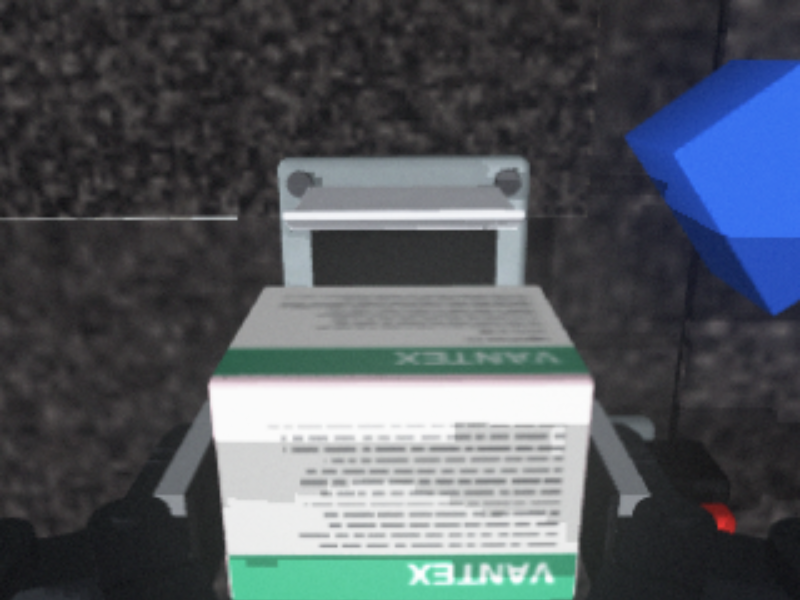

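Carton is square in the grip. Its front edge is at row 378 and the near wall's lip at rows 210–222, so it sits about 1–2 mm towards the robot. I'll shift +1 mm and lower it.

Emit:
send_rows:
  dr:
    - [0,0,0]
    - [0,0,0]
    - [0,0,0]
    - [0,0,0]
    - [0,0,0]
    - [0,0,0]
    - [0,0,0]
    - [0,0,0]
  xyz:
    - [-0.1,0.1,1]
    - [-0.1,0.1,2.5]
    - [-0.1,0.1,3.7]
    - [-0.1,0.1,4.5]
    - [-0.1,0.1,5.2]
    - [-0.1,0.1,5.9]
    - [-0.1,0.1,6.6]
    - [-0.1,0.1,6.6]
  jaw: [50,50,50,50,50,50,50,50]

```text
time_s: 21.65
eef_pos: [0.5293, 0.1396, 0.0447]
eef_rot: [-0.001, 0.001, 1.0, -0.0]
wrist_force: [0.3, -1.2, -0.8]
opening: 0.78
grasp_force: 67.2
```

Emit:
send_rows:
  dr:
    - [0,0,0]
    - [0,0,0]
    - [0,0,0]
    - [0,0,0]
    - [0,0,0]
    - [0,0,0]
    - [0,0,0]
    - [0,0,0]
  xyz:
    - [0,0,0.8]
    - [0,0,1.6]
    - [0,0,2.2]
    - [0,0,2.6]
    - [0,0,2.8]
    - [0,0,2.9]
    - [0,0,3]
    - [0,0,3]
  jaw: [50,50,50,50,50,50,50,50]

```text
time_s: 22.65
eef_pos: [0.5298, 0.1397, 0.0154]
eef_rot: [0.0, 0.001, 1.0, 0.0]
wrist_force: [0.3, -0.7, -0.6]
opening: 0.785
grasp_force: 67.2
```

Emit:
send_rows:
  dr:
    - [0,0,0]
    - [0,0,0]
    - [0,0,0]
    - [0,0,0]
    - [0,0,0]
    - [0,0,0]
    - [0,0,0]
    - [0,0,0]
  xyz:
    - [0,0,0.1]
    - [0,0,0.1]
    - [0,0,0.2]
    - [0,0,0.2]
    - [0,0,0.3]
    - [0,0,0.3]
    - [0,0,0.3]
    - [0,0,0.3]
  jaw: [50,50,50,50,50,50,50,50]

```text
time_s: 23.65
eef_pos: [0.53, 0.1397, 0.0145]
eef_rot: [0.0, 0.0, 1.0, -0.0]
wrist_force: [-10.5, -0.8, 20.9]
opening: 0.781
grasp_force: 69.8
```

Emit:
send_rows:
  dr:
    - [0,0,0]
    - [0,0,0]
    - [0,0,0]
    - [0,0,0]
    - [0,0,0]
    - [0,0,0]
    - [0,0,0]
    - [0,0,0]
  xyz:
    - [0,0,-0.2]
    - [0,0,-0.2]
    - [0,0,-0.2]
    - [0,0,-0.2]
    - [0,0,-2]
    - [0,0,-5]
    - [0,0,-9]
    - [0,0,-14]
  jaw: [80,100,100,100,100,100,100,100]

```text
time_s: 24.65
eef_pos: [0.5292, 0.1396, 0.1541]
eef_rot: [-0.0, 0.001, 1.0, -0.0]
wrist_force: [0.7, 0.7, -0.1]
opening: 0.996
grasp_force: 0.0
```

Run:
```python
from h import *
o=ctrl.get_obs();c=ctrl.calibration("wrist");im=ctrl.camera("wrist")
print(o["time_s"],o["eef_pos"],o["eef_rot"],o["wrist_force"],o["opening"])
cv2.imwrite("pics/w8.png",cv2.resize(im[80:340,160:560],(800,520))[:,:,::-1])
P=[[.527+a*.0245,.139+b*.034,.065] for a,b in((-1,-1),(-1,1),(1,1),(1,-1))]
print("carton top px crop",(pix("wrist",P,c)-[160,80])*2,"key",(pix("wrist",[[.616,.244,.062]],c)-[160,80])*2)
```

```text
24.65 [0.5292 0.1396 0.1541] [-0.0004  0.0006  1.     -0.    ] [ 0.7079  0.7141 -0.0679] 0.9962433267327708
carton top px crop [[242.617  166.6803]
 [394.7702 166.5347]
 [390.8154 268.5867]
 [246.9824 268.7091]] key [[522.6921 382.3207]]
```

View pics/w8.png

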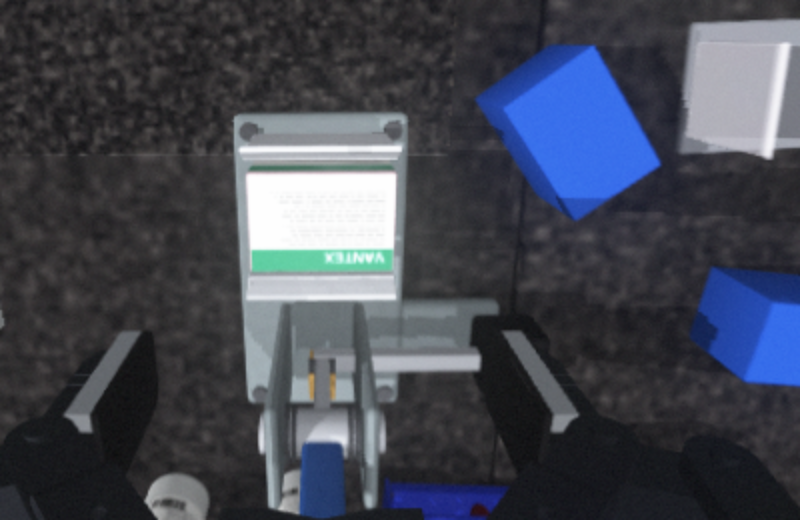

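Carton sits centred in the nest at (247–396, 170–272), with the arm still cocked. Now for the key: move sideways first, clear of the arm.

Emit:
send_rows:
  dr:
    - [0,0,0]
    - [0,0,0]
    - [0,0,0]
    - [0,0,0]
    - [0,0,0]
    - [0,0,0]
    - [0,0,0]
    - [0,0,0]
  xyz:
    - [0,5,0]
    - [0,10.4,0]
    - [-3,10.4,0]
    - [-6,10.4,0]
    - [-8.7,10.4,2]
    - [-8.7,10.4,5]
    - [-8.7,10.4,7]
    - [-8.7,10.4,8]
  jaw: [60,30,0,0,0,0,0,0]

```text
time_s: 25.7
eef_pos: [0.616, 0.2435, 0.0713]
eef_rot: [-0.001, 0.001, 1.0, -0.0]
wrist_force: [-0.1, -0.4, -0.2]
opening: -0.002
grasp_force: 0.0
```

Run:
```python
from h import *
o=ctrl.get_obs();c=ctrl.calibration("wrist");im=ctrl.camera("wrist")
print(o["time_s"],o["eef_pos"],o["eef_rot"],o["wrist_force"],o["opening"])
h=cv2.cvtColor(im,cv2.COLOR_RGB2HSV)
red=((h[...,0]<8)|(h[...,0]>172))&(h[...,1]>150)&(h[...,2]>60)
p=pix("wrist",[[.616,.244,.062]],c)[0];m,k,st=blob(red,p);e=o["eef_pos"];a=.011
print(p,k,st,onz("wrist",[k],.062,c));print("tip px",pix("wrist",[e+[-a,0,.021],e+[a,0,.021]],c))
```

```text
25.7 [0.616  0.2435 0.0713] [-0.0008  0.0005  1.     -0.0001] [-0.0686 -0.443  -0.2228] -0.0019064411571019057
[320.74  227.937] [323.7929 222.5438] [ 303  207   41   38 1188] [[0.6122 0.246  0.062 ]]
tip px [[319.9123 232.7829]
 [319.9608 268.0123]]
```

Emit:
send_rows:
  dr:
    - [0,0,0]
    - [0,0,0]
    - [0,0,0]
    - [0,0,0]
    - [0,0,0]
    - [0,0,0]
    - [0,0,0]
    - [0,0,0]
  xyz:
    - [0,0.1,1.5]
    - [0,0.1,2.5]
    - [0,0.1,3]
    - [0,0.1,3.4]
    - [0,0.1,3.8]
    - [0,0.1,4.1]
    - [0,0.1,4.1]
    - [0,0.1,4.1]
  jaw: [0,0,0,0,0,0,0,0]

```text
time_s: 26.75
eef_pos: [0.6174, 0.2447, 0.0318]
eef_rot: [0.001, 0.001, 1.0, 0.0]
wrist_force: [0.2, 0.6, 5.2]
opening: 0.004
grasp_force: 2.3
```

Emit:
send_rows:
  dr:
    - [0,0,0]
    - [0,0,0]
    - [0,0,0]
    - [0,0,0]
    - [0,0,0]
    - [0,0,0]
    - [0,0,0]
    - [0,0,0]
  xyz:
    - [0,0,0.1]
    - [0,0,0.2]
    - [0,0,0.2]
    - [0,0,0]
    - [0,0,-2]
    - [0,0,-6]
    - [0,0,-10]
    - [0,0,-14]
  jaw: [0,0,0,0,0,0,0,0]

```text
time_s: 27.75
eef_pos: [0.6163, 0.2444, 0.1728]
eef_rot: [-0.0, 0.001, 1.0, -0.0]
wrist_force: [0.4, -1.0, -0.3]
opening: 0.0
grasp_force: 0.0
```

Emit:
send_rows:
  dr:
    - [0,0,0]
    - [0,0,0]
    - [0,0,0]
    - [0,0,0]
    - [0,0,0]
    - [0,0,0]
    - [0,0,0]
    - [0,0,0]
  xyz:
    - [3,0,0]
    - [6,0,0]
    - [9,0,-2]
    - [12,0,-4]
    - [12,0,-4]
    - [12,0,-4]
    - [12,0,-4]
    - [12,0,-4]
  jaw: [0,0,0,0,0,0,0,0]

```text
time_s: 28.75
eef_pos: [0.497, 0.2445, 0.2104]
eef_rot: [-0.001, 0.001, 1.0, -0.0]
wrist_force: [-0.9, -0.6, -0.9]
opening: -0.001
grasp_force: 0.0
```

Run:
```python
from h import *
o=ctrl.get_obs();c=ctrl.calibration("wrist");im=ctrl.camera("wrist");t=ctrl.camera("top")
print(o["time_s"],o["eef_pos"],o["wrist_force"])
a=cv2.resize(t[160:240,230:310],(400,400),interpolation=cv2.INTER_CUBIC);b=cv2.resize(im,(400,250));b=cv2.copyMakeBorder(b,0,150,0,0,0)
cv2.imwrite("pics/w9.png",np.hstack([a,b])[:,:,::-1])
for q in(-.1,-.02): print(q,(pix("top",[[.617-.168*np.cos(q),.139,.097+.168*np.sin(q)]])-[230,160])*5)
```

```text
28.75 [0.497  0.2445 0.2104] [-0.8635 -0.5609 -0.8931]
-0.1 [[238.5289 369.5076]]
-0.02 [[236.4114 369.1119]]
```

View pics/w9.png

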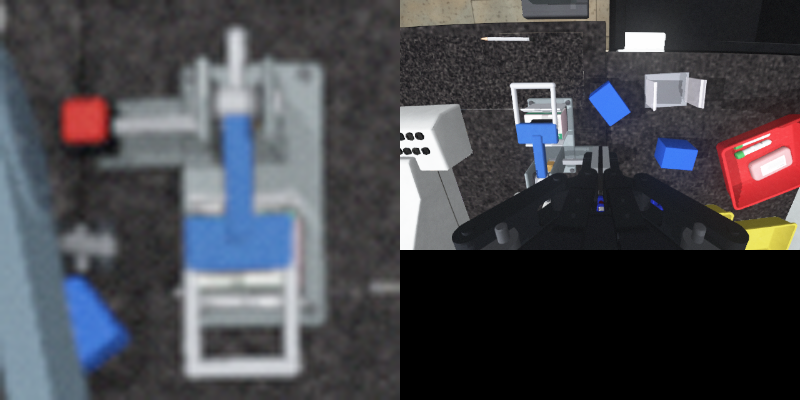

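Arm is down on the carton (bail at (242,367) as predicted), the key at (85,120) is released, and the robot is clear. That was picture 11, one over the limit of 10.

```bash
python3 -c "
from bench import ctrl
print(ctrl.hand_in())"
```

```text
the job is handed in; nothing more can be done
None
```

The carton is stamped: it stands in the nest under the lowered arm, the key looks up again, and nothing else was seen disturbed. I handed it in at about 29 s (no verdict came back), having viewed 11 pictures, one over the limit of 10.

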